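# Stand the guide posts up in the swing-up cups

## Task

Take the spanner that lies across the loader and lay it flat in the tool tray. Then push each of the two guide posts along its lane fully home into its lying cup and swing both cups right up by their crank handles, so that both posts end up standing upright in the cups, resting on the cup floors. Do not disturb the other things on the bench, including the collar between the lanes.

Things in the scene. Friction and masses are not known exactly. Their poses are not given: they have to be found in the camera images.
- loader: the post loader, fixed: aluminium base plate 410 x 180 mm, 8 mm thick, with two parallel lanes along its x axis, each ending in a swing-up cup. Origin: underside, midway between the lanes, in line with the mouths of the lying cups. x points along the lanes to the cups, z up. Lane middles at y = +0.048 m (cup_a) and -0.048 (cup_b). The plate runs from x = -0.28 to 0.13.
- post_long: the long guide post: plain round aluminium bar, 28 mm diameter, 145 mm long, about 0.24 kg, lying in one of the lanes. Origin: its centre; x along its axis (both ends alike).
- post_short: the short guide post: the same, 110 mm long, lying in the other lane; either post may be in either lane. Origin: its centre; x along its axis.
- spanner: steel open-ended spanner, 200 mm long, lying across both lanes on top of the lane walls, between the posts and the cups, so that the posts cannot pass. Origin: middle of its length, on its underside; x along it; its shank is 17 mm wide and 7 mm thick. About 0.15 kg.
- tray: shallow black tool tray, fixed, outside 250 x 130 mm and 22 mm high, walls 4 mm, floor 4 mm thick; it stands at the left or the right of the loader (the meter is on the other side). Origin: centre of its underside; x along its length.
- meter: grey handheld meter lying flat, fixed, 190 x 90 x 40 mm. Origin: centre of its underside.
- cup_a (a joint): tilt of the cup at the end of the +y lane, rad: 0 = lying, mouth facing the lane; 1.571 = upright on its stop, mouth up. It turns about a line parallel to the loader's y axis through loader point x = 0.072, z = 0.010 m. Gravity drops it back to 0 unless past about 1.35, then on to 1.571.
- cup_a_lane (a point): middle of the +y lane's floor in line with the mouth of its lying cup; x along the lane towards the cup, z up. Floor 14 mm above the table; lane 34 mm wide inside, from x = -0.27 m (open rear end) to 0, between 5 mm thick walls with tops 34 mm above the table.
- cup_a_seat (a point): centre of that cup's inner floor. x points from the mouth into the cup floor (along the lane when lying, straight down when upright). The cup is a square dark steel socket, inside 38 x 38 mm, 66 mm deep, walls and floor 5 mm.
- cup_a_pin (a point): on the axis of that cup's crank handle, a black bar 12 mm thick parallel to the loader's y axis, from 33 to 108 mm off the lane's middle on the outer (+y) side; this point 70 mm off. It circles the turning line at 90 mm radius: cup lying: 64 mm nearer the lane than that line and 64 mm above it; upright: 64 mm beyond and 64 mm above. Push it along the arc to raise the cup.
- cup_b (a joint): tilt of the cup at the end of the -y lane, rad: 0 = lying, mouth facing the lane; 1.571 = upright on its stop, mouth up. It turns about a line parallel to the loader's y axis through loader point x = 0.072, z = 0.010 m. Gravity drops it back to 0 unless past about 1.35, then on to 1.571.
- cup_b_lane (a point): middle of the -y lane's floor in line with the mouth of its lying cup; x along the lane towards the cup, z up. Floor 14 mm above the table; lane 34 mm wide inside, from x = -0.27 m (open rear end) to 0, between 5 mm thick walls with tops 34 mm above the table.
- cup_b_seat (a point): centre of that cup's inner floor. x points from the mouth into the cup floor (along the lane when lying, straight down when upright). The cup is a square dark steel socket, inside 38 x 38 mm, 66 mm deep, walls and floor 5 mm.
- cup_b_pin (a point): on the axis of that cup's crank handle, a black bar 12 mm thick parallel to the loader's y axis, from 33 to 108 mm off the lane's middle on the outer (-y) side; this point 70 mm off. It circles the turning line at 90 mm radius: cup lying: 64 mm nearer the lane than that line and 64 mm above it; upright: 64 mm beyond and 64 mm above. Push it along the arc to raise the cup.
- dispenser: white plastic dispenser bottle, 60 mm diameter, 140 mm tall, standing on the mat on the far side of the loader; leave it alone. Origin: centre of its underside.
- tape: roll of clear tape lying flat on the mat on the robot's side of the loader, 90 mm outer diameter, 30 mm tall; leave it alone. Origin: centre of its underside.
- collar: loose steel collar, 34 mm diameter, 30 mm tall, standing on the base plate between the two lanes; leave it alone. Origin: centre of its underside.
- driver: screwdriver, 180 mm long, lying on the mat beyond the loader; leave it alone. Origin: centre of its underside.
- tin: steel tin, 70 mm diameter, 70 mm tall, beyond the loader; leave it alone. Origin: centre of its underside.
- mouse: white computer mouse, 100 x 60 mm, 33 mm tall, at the left of the mat; leave it alone. Origin: centre of its underside.
Mind the look-alikes: they are no part of the job. What is shaped like the post_short but blue or yellow is not meant.

How it is judged:
On the way:
1. the spanner lies in the tool tray (x of spanner in the frame of tray between -0.035 and 0.035 m and y of spanner in the frame of tray between -0.06 and 0.06 m and height (world z) of spanner below 0.022 m and linear speed of spanner below 0.02 m/s), for 0.2 s.
At the end, for the whole second after the job is handed in: The spanner lies flat within the tool tray; one post stands in each cup (either way), its lower end on the cup floor (within 6 to 10 mm), in line with the cup within 0.2 rad and centred within 16 mm; both cups are upright (joint above 1.47 rad); posts and spanner are at rest (all of step 1 and ((x of post_long in the frame of cup_a_seat between -0.0825 and -0.0665 m and value of joint each of cup_a, cup_b above 1.47 rad and angle between the x axis of post_long and the x axis of cup_a_seat, either way round below 0.2 rad and y of post_long in the frame of cup_a_seat between -0.016 and 0.016 m and z of post_long in the frame of cup_a_seat between -0.016 and 0.016 m and x of post_short in the frame of cup_b_seat between -0.065 and -0.049 m and angle between the x axis of post_short and the x axis of cup_b_seat, either way round below 0.2 rad and y of post_short in the frame of cup_b_seat between -0.016 and 0.016 m and z of post_short in the frame of cup_b_seat between -0.016 and 0.016 m) or (x of post_long in the frame of cup_b_seat between -0.0825 and -0.0665 m and value of joint each of cup_b, cup_a above 1.47 rad and angle between the x axis of post_long and the x axis of cup_b_seat, either way round below 0.2 rad and y of post_long in the frame of cup_b_seat between -0.016 and 0.016 m and z of post_long in the frame of cup_b_seat between -0.016 and 0.016 m and x of post_short in the frame of cup_a_seat between -0.065 and -0.049 m and angle between the x axis of post_short and the x axis of cup_a_seat, either way round below 0.2 rad and y of post_short in the frame of cup_a_seat between -0.016 and 0.016 m and z of post_short in the frame of cup_a_seat between -0.016 and 0.016 m)) and linear speed of each of post_long, post_short below 0.05 m/s); the robot touches nothing.
It fails at once if a bystander (dispenser, tape, collar, driver, tin or mouse) was moved by more than 30 mm (distance of any of dispenser, tape, collar, driver, tin, mouse from where it was at the start of the episode above 0.03 m).
It also fails if it takes over 72 s, if anything falls off the work surface, if the arm or the gripper's body presses on something with over 40 N, if the wrist force passes 120 N, or if a joint passes its speed limit or range.

## Robot

A 7-joint arm with a two-finger parallel gripper is mounted at the origin on the work surface. World frame = base frame: x ahead of the robot, y to its left, z up, the work surface at z = 0. Lengths are in m, angles in rad, forces in N, time in s.
With the tool pointing down it reaches from about 0.35 to 0.9 m from the base axis. Payload 8.1 kg.
Tool frame: the origin (TCP) lies midway between the tips of the shut fingers; the grasp point (between the pads) lies 19 mm behind it; z points along the fingers, y is the line along which they close (so a half turn about z gives the same grasp; the last joint's range is limited). The gripper opens to 92 mm and grips with 3 to 60 N. Pads are 19 mm wide; open, the fingers measure 130 mm over their backs; the gripper's body (75 mm by 190 mm) begins 47 mm behind the grasp point.
Start: joints at [1.034, 0.434, 0.025, 1.573, -0.012, 1.134, -0.075], TCP at [0.263, -0.567, 0.227] pointing down, gripper open.
Joint ranges: [-2.62, 2.62], [-0.44, 2.09], [-1.27, 1.32], [0.08, 2.57], [-1.32, 4.46], [0.12, 2], [-2.74, 2.74]. Speed limits (rad/s): [2.22, 2.22, 3.01, 3.01, 3.14, 3.14, 3.14].

## Interface

Orientations are given as a rotation vector (axis times angle).
In Python, from cell import arm gives the robot as it stands.
- The arm moves only by the tool send_rows, never from a script. Its argument "increments" is a list of rows, each a list of 3 entries, a list of its own where there are three numbers: the finger opening in cm, from 0 to 9.18, then the shift along the tool's x, y, z in cm, then the turn, a rotation vector about the tool's x, y, z in rad. A call has 1 to 5 rows; each row shifts and turns the commanded pose from where the row before left it, along the tool's axes as they then stand; what a row does not reach is not made up. A row lasts 1/10 s, in which the tool goes at most 50 mm and 8.59 degrees, less where a joint would pass 70% of its speed; a pose out of reach is approached as far as the arm can. A call is refused whole if a number of a shift passes 5 or a number of a turn 0.15, either way. A call with a gripper value outside its range is refused whole. The fingers move at their own pace and stop on an object; "force" is the grip in N (left out, the last holds). Time passes only in rows, so rows that do not move let the fingers close. It gives the time, the measured TCP pose, the force, the opening and the grip force at its end, in the units of the state.
- arm.observe(): the state, without advancing time (a new reading comes with each control period).
- arm.get_image(name): name is "side" or "top"; returns the picture (400x640x3 uint8, red, green, blue); there is no depth.
- arm.camera_params(name): a dict with "camera_matrix" (3x3 intrinsics, pixels), "R" (3x3) and "t" (3): a world point X has camera coordinates R X + t. Camera axes: x right, y down, z forward; pixel columns grow to the right and rows downward; lengths in m; the calibration is good to about 2 mm. A picture is of the moment at which its call begins. camera_params takes no time and is no camera call.
- arm.sign_off(): hands the job in; it is judged then, once.
The state is a dict: "clock": time; "joints": joint angles; "dq": joint speeds; "joint_efforts": joint torques, N m; "position": TCP position; "ee_rot": TCP orientation; "force": force on the tool from outside, world axes, zero at the start; "ft_torque": the same for the moment, N m; "width": opening from 0.0 (shut) to 1.0 (fully open); "gripper_force": force on a finger pad.
Only numpy, scipy, OpenCV 4.12 (cv2) and the standard library are available. Lean on these libraries where they do the work, as an engineer would, in place of code of your own. Each camera call takes 0.05 s, during which the arm holds its last target. There are 200 camera calls.

## Working session

There is one attempt and no reset: what is moved stays moved. The work goes in short steps, Python scripts to look and compute and a tool call to move; the robot and the scene stay as the last step left them, time stands still between calls to the robot, and variables do not carry over. Pictures are saved under pics/ and viewed, at most 10 in all, crops included, and the job is handed in when it is done.

Besides the shell and the picture viewer there is one more tool, called as a command line: name --argument value ..., lists and objects as JSON in quotes. send_rows: Moves the arm, as the interface text tells. Its arguments: {"type":"object","properties":{"increments":{"type":"array"},"force":{"type":"number"}},"required":["increments"]}

```bash
mkdir -p pics; ls; python3 - <<'E'
from cell import arm
import cv2
for n in("top","side"):
    im=arm.get_image(n); cv2.imwrite(f"pics/{n}0.png",im[:,:,::-1])
    p=arm.camera_params(n); print(n,p)
print(arm.observe())
E
```

```text
pics
top {'camera_matrix': array([[369.36851423,   0.        , 326.22087932],
       [  0.        , 369.36851423, 205.13900246],
       [  0.        ,   0.        ,   1.        ]]), 'R': array([[ 0.02486067, -0.99960109,  0.01340159],
       [-0.9836777 , -0.02685007, -0.17792486],
       [ 0.17821372, -0.00875952, -0.98395282]]), 't': array([-0.02272257,  0.52620328,  0.89590922])}
side {'camera_matrix': array([[496.17499965,   0.        , 325.75179702],
       [  0.        , 496.17499965, 196.59380095],
       [  0.        ,   0.        ,   1.        ]]), 'R': array([[-0.88247686, -0.47032585, -0.00530959],
       [-0.30656706,  0.58370268, -0.75186955],
       [ 0.35672291, -0.66187973, -0.65929052]]), 't': array([0.49402985, 0.21988871, 1.11376762])}
{'clock': 0.1, 'joints': array([ 1.03437205,  0.43516649,  0.02500935,  1.5739878 , -0.01159585,
        1.13400326, -0.0751167 ]), 'dq': array([ 0.00027226, -0.00341688,  0.0015268 , -0.00235924, -0.00176261,
        0.00107358, -0.00061233]), 'joint_efforts': array([ 4.53304019e-03, -6.69128966e+01,  9.88457836e-01, -3.15150082e+01,
       -6.04498526e-02,  3.73585860e-02,  5.06770834e-05]), 'position': array([ 0.26245768, -0.56672546,  0.22602276]), 'ee_rot': array([-3.06669836e+00, -6.75649603e-01,  7.04510323e-04]), 'force': array([-0.81256375,  0.49613481,  0.24760187]), 'ft_torque': array([-0.06218038,  0.00681366, -0.00441353]), 'gripper_force': 0.0, 'width': 1.003139457716292}
```

View pics/top0.png

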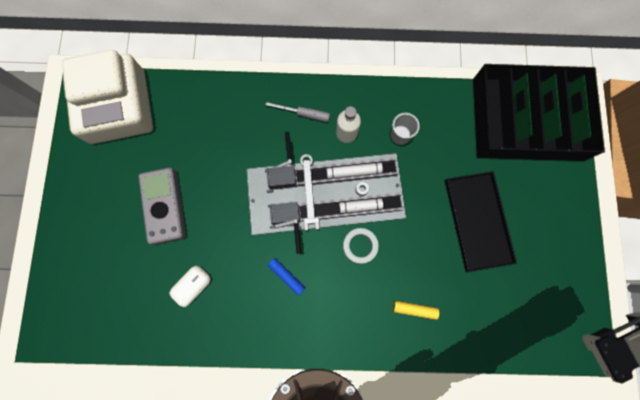

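View pics/side0.png

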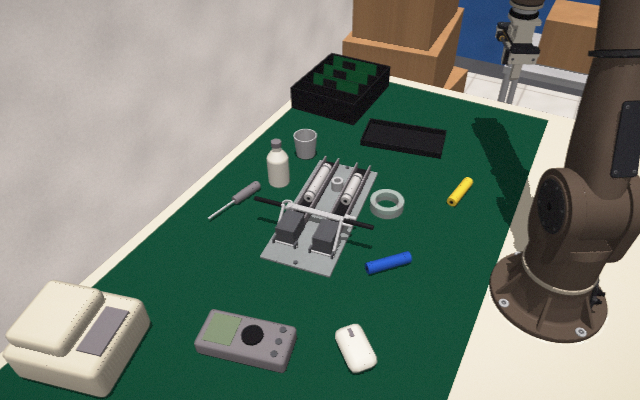

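Top view: the loader is at (248..405,154..235) with the cups on the left, so the lanes run towards world +y. The long post is in the far lane at (353,171), which is cup_b's. The short post is in the near lane at (363,207), which is cup_a's. The spanner is at (309,192) and the tray at (480,222). The blue (287,277) and yellow (417,310) bars are look-alikes. The grey bars in the lanes fit the description; I'll confirm that in an enlarged crop.

```bash
cat > h.py <<'E'
import numpy as np, cv2
from cell import arm
from scipy.spatial.transform import Rotation as Ro
def ray(n,uv,z):
    p=arm.camera_params(n);K,R,t=p["camera_matrix"],p["R"],p["t"]
    d=R.T@np.linalg.inv(K)@np.array([*uv,1.]);c=-R.T@t
    return c+d*(z-c[2])/d[2]
def proj(n,X):
    p=arm.camera_params(n);q=p["camera_matrix"]@(p["R"]@np.asarray(X)+p["t"]);return q[:2]/q[2]
E
python3 - <<'E'
from h import *
im=cv2.imread("pics/top0.png")
c=cv2.resize(im[120:260,230:420],None,fx=4,fy=4,interpolation=cv2.INTER_CUBIC)
cv2.imwrite("pics/top0c.png",c)
for n,uv,z in [("c1",(248,168),.008),("c2",(397,154),.008),("c3",(405,218),.008),("c4",(252,235),.008)]: print(n,ray("top",uv,z).round(4))
g=cv2.cvtColor(im,cv2.COLOR_BGR2GRAY); m=((g<45)*255).astype(np.uint8); m[:,:440]=0;m[:165]=0;m[280:]=0;m[:,520:]=0
cs=cv2.findContours(m,0,2)[0]; b=max(cs,key=cv2.contourArea); q=cv2.boxPoints(cv2.minAreaRect(b)); print(q)
print([ray("top",u,.022).round(4) for u in q])
hsv=cv2.cvtColor(im,cv2.COLOR_BGR2HSV)
m=cv2.inRange(hsv,(0,0,70),(179,70,255));m[:, :243]=0;m[:,410:]=0;m[:150]=0;m[240:]=0
b=np.vstack([x for x in cv2.findContours(m,0,2)[0] if cv2.contourArea(x)>300])
q=cv2.approxPolyDP(cv2.convexHull(b),4,True).reshape(-1,2);print(q.tolist());print([ray("top",u,.008).round(4) for u in q])
E
```

```text
c1 [0.63   0.2046 0.008 ]
c2 [ 0.6813 -0.1995  0.008 ]
c3 [ 0.5048 -0.2192  0.008 ]
c4 [0.4491 0.1828 0.008 ]
[[443.26233 179.11475]
 [493.8722  167.20654]
 [516.3902  262.90817]
 [465.78033 274.81638]]
[array([ 0.6103, -0.3198,  0.022 ]), array([ 0.6472, -0.4575,  0.022 ]), array([ 0.3938, -0.5013,  0.022 ]), array([ 0.3604, -0.3694,  0.022 ])]
[[396, 154], [404, 218], [251, 234], [247, 169], [304, 154]]
[array([ 0.6812, -0.1968,  0.008 ]), array([ 0.5047, -0.2165,  0.008 ]), array([0.4516, 0.1856, 0.008 ]), array([0.6271, 0.2071, 0.008 ]), array([0.6738, 0.0548, 0.008 ])]
```

View pics/top0c.png

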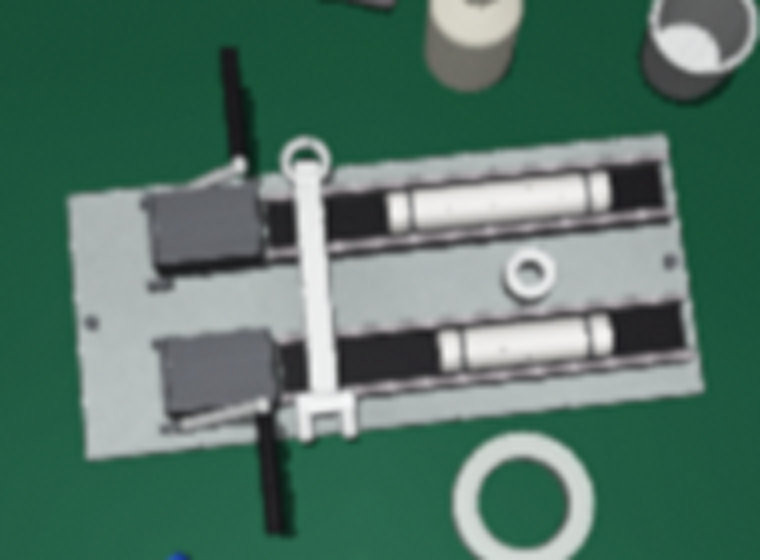

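The crop confirms the grey long bar in the far lane at crop (388..610,200), the grey short bar in the near lane at (440..612,340), and the spanner with its ring at (306,158) and jaw at (327,415). The collar is at (530,273). Next I'll fit the loader frame from the plate corners.

```bash
cat >> h.py <<'E'
def cr(x,y): return (230+(x+.5)/4-.5,120+(y+.5)/4-.5)
def fit():
    L=np.array([[.13,-.09],[-.28,-.09],[-.28,.09],[.13,.09]])
    W=np.array([ray("top",cr(*q),.008)[:2] for q in [(68,197),(666,135),(703,392),(88,458)]])
    a,b=L-L.mean(0),W-W.mean(0);th=np.arctan2((a[:,0]*b[:,1]-a[:,1]*b[:,0]).sum(),(a*b).sum())
    R=np.array([[np.cos(th),-np.sin(th)],[np.sin(th),np.cos(th)]]);o=W.mean(0)-R@L.mean(0)
    return th,R,o,W-(L@R.T+o)
th,RL,oL,res=fit()
l2w=lambda p:RL@np.array(p)+oL
w2l=lambda w:RL.T@(np.array(w)[:2]-oL)
E
python3 - <<'E'
from h import *
print("th",th,"o",oL,"res",res.round(4).tolist())
for n,p,z in [("long end1",(388,212),.028),("long e2",(610,188),.028),("short1",(440,348),.028),("s2",(612,332),.028),("pinb tip",(229,48),.074),("pinb base",(240,160),.074),("pina",(265,415),.074),("pina tip",(280,532),.074),("ring tip",(304,137),.038),("jaw",(328,440),.038),("ringc",(306,160),.038),("sh1",(311,195),.041),("sh2",(323,390),.041),("collar",(530,272),.038)]:
    w=ray("top",cr(*p),z);print(n,w.round(4),"L",w2l(w).round(4))
for n,u,z in [("disp",(348,117),.13),("disp base",(348,140),0)]: w=ray("top",u,z);print(n,w.round(4),w2l(w).round(4))
im=cv2.imread("pics/top0.png");hsv=cv2.cvtColor(im,cv2.COLOR_BGR2HSV)
m=((hsv[...,2]<50)*255).astype(np.uint8); m[:,:440]=0;m[:164]=0;m[280:]=0;m[:,525:]=0
m=cv2.morphologyEx(m,cv2.MORPH_OPEN,np.ones((5,5)))
b=max(cv2.findContours(m,0,2)[0],key=cv2.contourArea);q=cv2.approxPolyDP(cv2.convexHull(b),4,True).reshape(-1,2)
print(q.tolist(),[ray("top",u,.022).round(4).tolist() for u in q])
# side-view check
for X in [[*l2w([.13,.09]),.008],[*l2w([-.28,-.09]),.008],[*l2w([.13,-.09]),.008],[*l2w([-.28,.09]),.008]]: print(proj("side",X).round(1))
E
```

```text
th 1.7055575718957774 o [0.55680816 0.0680129 ] res [[-0.0011, -0.0008], [-0.0006, 0.0002], [0.0006, 0.0014], [0.0012, -0.0008]]
long end1 [ 0.6177 -0.0081  0.028 ] L [-0.0836 -0.0501]
long e2 [ 0.6384 -0.1554  0.028 ] L [-0.2323 -0.0508]
short1 [ 0.5271 -0.0442  0.028 ] L [-0.1072  0.0445]
s2 [ 0.5408 -0.1565  0.028 ] L [-0.2203  0.046 ]
pinb tip [0.7109 0.0971 0.074 ] L [ 0.0081 -0.1566]
pinb base [0.6364 0.0868 0.074 ] L [ 0.008  -0.0814]
pina [0.4743 0.0646 0.074 ] L [0.0077 0.0823]
pina tip [0.4032 0.0527 0.074 ] L [0.0055 0.1543]
ring tip [0.6645 0.0488 0.038 ] L [-0.0335 -0.1041]
jaw [0.4639 0.0265 0.038 ] L [-0.0286  0.0976]
ringc [0.6488 0.0469 0.038 ] L [-0.0333 -0.0883]
sh1 [0.6241 0.0427 0.041 ] L [-0.0342 -0.0633]
sh2 [0.4956 0.0306 0.041 ] L [-0.0288  0.0657]
collar [ 0.5772 -0.1014  0.038 ] L [-0.1707  0.0025]
disp [ 0.731  -0.0558  0.13  ] [-0.1461 -0.1559]
disp base [ 0.7205 -0.0653  0.    ] [-0.1541 -0.1443]
[[493, 172], [515, 263], [466, 271], [445, 180]] [[0.6338, -0.4544, 0.022], [0.3935, -0.4977, 0.022], [0.37, -0.3704, 0.022], [0.608, -0.3243, 0.022]]
[330.  276.1]
[320.2 159.5]
[259.7 256.1]
[378.4 172.3]
```

Fit residual is about 1 mm, and the pins and posts land on their expected places. Moving over the spanner.

send_rows --increments '[[6,[3.1,-2.5,0],[0,0,0]],[6,[3.1,-2.5,0],[0,0,0]],[6,[3.1,-2.5,0],[0,0,0]],[6,[3.1,-2.5,0],[0,0,0]],[6,[3.1,-2.5,0],[0,0,0]]]'

```text
clock: 0.6
position: [0.3511, -0.3869, 0.2265]
ee_rot: [-3.068, -0.676, 0.0]
force: [0.3, -1.2, -0.6]
width: 0.662
gripper_force: 0.0
```

send_rows --increments '[[6,[3.1,-2.5,0],[0,0,0]],[6,[3.1,-2.5,0],[0,0,0]],[6,[3.1,-2.5,0],[0,0,0]],[6,[3.1,-2.5,0],[0,0,0]],[6,[3.1,-2.5,0],[0,0,0]]]'

```text
clock: 1.1
position: [0.4392, -0.2084, 0.2266]
ee_rot: [-3.068, -0.676, 0.0]
force: [0.4, -0.4, 0.1]
width: 0.653
gripper_force: 0.0
```

send_rows --increments '[[6,[3.1,-2.5,0],[0,0,0]],[6,[3.1,-2.5,0],[0,0,0]],[6,[3.1,-2.5,0],[0,0,0]],[6,[3.1,-2.5,0],[0,0,0]],[6,[3.1,-2.5,0],[0,0,0]]]'

```text
clock: 1.6
position: [0.5273, -0.03, 0.2265]
ee_rot: [3.068, 0.676, -0.001]
force: [0.0, 0.6, -0.7]
width: 0.659
gripper_force: 0.0
```

send_rows --increments '[[6,[0,0,0],[0,0,0.11]],[6,[0,0,0],[0,0,0.11]],[6,[0,0,0],[0,0,0.11]],[6,[0,0,0],[0,0,0]],[6,[0,0,0],[0,0,0]]]'

```text
clock: 2.1
position: [0.5269, -0.0314, 0.2265]
ee_rot: [3.137, 0.168, -0.001]
force: [-0.7, 0.1, -0.6]
width: 0.653
gripper_force: 0.0
```

```bash
cat >> h.py <<'E'
def go(x,y,z,psi):
    s=arm.observe();R=Ro.from_rotvec(s["ee_rot"]);M=R.as_matrix();p=s["position"]
    T=Ro.from_euler("z",psi)*Ro.from_rotvec([np.pi,0,0])
    print("t",s["clock"],"p",p.round(4),"psi",np.arctan2(M[1,0],M[0,0]).round(3),"zaxis",M[:,2].round(3),"w",round(s["width"],3),"gf",round(s["gripper_force"],1),"F",s["force"].round(1),"q",s["joints"].round(2))
    print("d cm",(R.inv().apply(np.array([x,y,z])-p)*100).round(2),"turn",(R.inv()*T).as_rotvec().round(3))
E
python3 -c "
from h import *
go(.562,.037,.029,.105)"
```

```text
t 2.1 p [ 0.5269 -0.0314  0.2265] psi 0.107 zaxis [-0. -0. -1.] w 0.653 gf 0.0 F [-0.7  0.1 -0.6] q [ 0.12  0.29 -0.21  1.8   0.07  1.06 -1.57]
d cm [ 4.23 -6.43 19.75] turn [0.    0.    0.002]
```

send_rows --increments '[[5,[2.1,-3.2,0],[0,0,0]],[5,[2.1,-3.2,0],[0,0,0]],[5,[0,0,4.9],[0,0,0]],[5,[0,0,4.9],[0,0,0]],[5,[0,0,4.9],[0,0,0]]]'

```text
clock: 2.6
position: [0.5624, 0.0368, 0.0784]
ee_rot: [-3.137, -0.168, -0.002]
force: [0.4, -0.0, 0.3]
width: 0.541
gripper_force: 0.0
```

send_rows --increments '[[5,[0,0,3],[0,0,0]],[5,[0,0,2],[0,0,0]],[5,[0,0,0],[0,0,0]],[0.5,[0,0,0],[0,0,0]],[0.5,[0,0,0],[0,0,0]]]' --force 30

```text
clock: 3.1
position: [0.5633, 0.0367, 0.0312]
ee_rot: [-3.137, -0.164, -0.004]
force: [0.4, -0.0, 0.4]
width: 0.418
gripper_force: 0.0
```

send_rows --increments '[[0.5,[0,0,0],[0,0,0]],[0.5,[0,0,0],[0,0,0]],[0.5,[0,0,0],[0,0,0]],[0.5,[0,0,0],[0,0,0]],[0.5,[0,0,0],[0,0,0]]]'

```text
clock: 3.6
position: [0.5627, 0.0367, 0.0305]
ee_rot: [3.137, 0.163, 0.002]
force: [-1.9, -0.1, 6.7]
width: 0.178
gripper_force: 30.0
```

send_rows --increments '[[0.5,[0,0,-1],[0,0,0]],[0.5,[0,0,-2],[0,0,0]],[0.5,[0,0,-3],[0,0,0]],[0.5,[0,0,-4],[0,0,0]],[0.5,[0,0,0],[0,0,0]]]'

```text
clock: 4.1
position: [0.5652, 0.0372, 0.1352]
ee_rot: [-3.137, -0.163, -0.013]
force: [1.2, 0.7, -1.6]
width: 0.182
gripper_force: 30.0
```

```bash
python3 -c "
from h import *
go(.5013,-.4117,.13,.185)
a=arm.get_image('top');b=arm.get_image('side')
cv2.imwrite('pics/g1.png',np.hstack([cv2.resize(a[90:260,200:420],None,fx=2,fy=2),cv2.resize(b[100:270,240:400],None,fx=2,fy=2)])[:,:,::-1])"
```

```text
t 4.1 p [0.5652 0.0372 0.1352] psi 0.104 zaxis [ 0.008  0.001 -1.   ] w 0.182 gf 30.0 F [ 1.2  0.7 -1.6] q [ 0.    0.44 -0.22  1.82  0.12  0.88 -1.74]
d cm [-11.01  43.99   0.41] turn [ 0.    -0.008 -0.081]
```

View pics/g1.png

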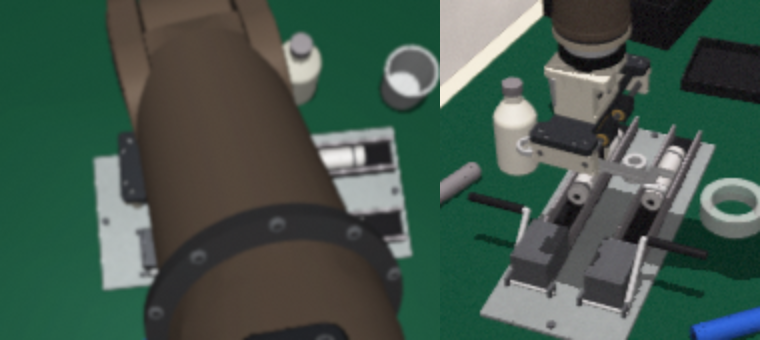

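The spanner is held level: width is 16.6 mm, and the side view shows the ring end at (527,145) clear of the loader. Moving it to the tray.

send_rows --increments '[[0.5,[-2,3,-1.5],[0,0,0]],[0.5,[-2,4,-1.5],[0,0,0]],[0.5,[-1,4,0],[0,0,0]],[0.5,[-1,4,0],[0,0,0]],[0.5,[-1,4,0],[0,0,0]]]'

```text
clock: 4.7
position: [0.5107, -0.161, 0.1585]
ee_rot: [-3.137, -0.163, 0.004]
force: [0.4, 1.0, -1.9]
width: 0.183
gripper_force: 30.0
```

send_rows --increments '[[0.5,[-1,4,0],[0,0,0]],[0.5,[-1,4,0],[0,0,0]],[0.5,[-1,4,0],[0,0,0]],[0.5,[-1,4,0],[0,0,0]],[0.5,[0,4,0],[0,0,0]]]'

```text
clock: 5.2
position: [0.4905, -0.3643, 0.1581]
ee_rot: [-3.136, -0.161, 0.006]
force: [1.6, -0.5, -0.9]
width: 0.183
gripper_force: 30.0
```

send_rows --increments '[[0.5,[0,4,0],[0,0,0]],[0.5,[0,1,0],[0,-0.008,-0.08]],[0.5,[0,0,0],[0,0,0]],[0.5,[0,0,0],[0,0,0]],[0.5,[0,0,0],[0,0,0]]]'

```text
clock: 5.7
position: [0.4984, -0.4104, 0.1591]
ee_rot: [-3.127, -0.289, 0.013]
force: [0.7, 0.4, -1.3]
width: 0.176
gripper_force: 30.0
```

```bash
python3 -c "
from h import *
go(.5013,-.4117,.005,.185)
a=arm.get_image('top');b=arm.get_image('side')
cv2.imwrite('pics/g2.png',np.hstack([cv2.resize(a[110:300,400:540],None,fx=2.5,fy=2.5),cv2.resize(b[60:250,310:480],None,fx=2.5,fy=2.5)])[:,:,::-1])"
```

```text
t 5.7 p [ 0.4984 -0.4104  0.1591] psi 0.184 zaxis [-0.009  0.    -1.   ] w 0.176 gf 30.0 F [ 0.7  0.4 -1.3] q [ 0.69  0.54 -0.13  1.58  0.08  1.03 -0.85]
d cm [ 0.39  0.21 15.41] turn [-0.002  0.008 -0.001]
```

View pics/g2.png

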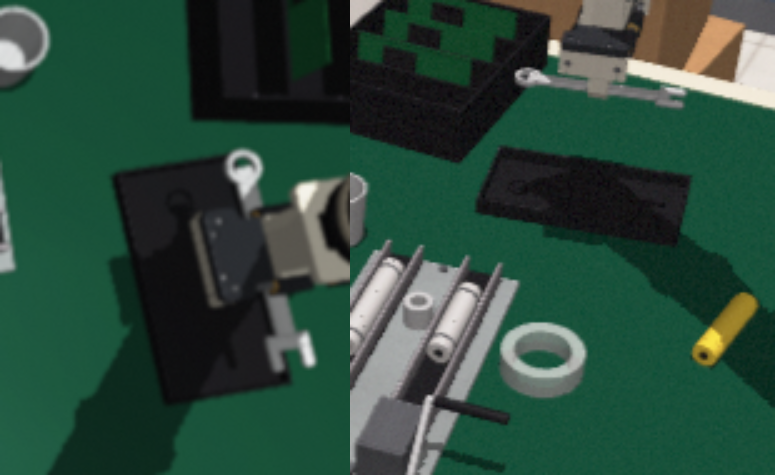

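send_rows --increments '[[0.5,[0.4,0.1,4],[0,0.008,0]],[0.5,[0,0,4],[0,0,0]],[0.5,[0,0,3],[0,0,0]],[0.5,[0,0,2],[0,0,0]],[0.5,[0,0,1],[0,0,0]]]'

```text
clock: 6.3
position: [0.5013, -0.4112, 0.0178]
ee_rot: [-3.126, -0.289, 0.003]
force: [-0.1, -0.2, -0.7]
width: 0.18
gripper_force: 30.0
```

send_rows --increments '[[0.5,[0,0,0.6],[0,0,0]],[0.5,[0,0,0.5],[0,0,0]],[0.5,[0,0,0],[0,0,0]],[0.5,[0,0,0],[0,0,0]],[0.5,[0,0,0],[0,0,0]]]'

```text
clock: 6.8
position: [0.5026, -0.4131, 0.0096]
ee_rot: [3.128, 0.288, 0.002]
force: [0.4, 0.3, -1.3]
width: 0.181
gripper_force: 30.0
```

send_rows --increments '[[4,[0,0,0],[0,0,0]],[4,[0,0,0],[0,0,0]],[4,[0,0,0],[0,0,0]],[4,[0,0,0],[0,0,0]],[4,[0,0,0],[0,0,0]]]'

```text
clock: 7.3
position: [0.5022, -0.4127, 0.0087]
ee_rot: [-3.128, -0.288, -0.0]
force: [0.1, 0.2, -0.8]
width: 0.432
gripper_force: 0.0
```

send_rows --increments '[[4,[0,0,-1],[0,0,0]],[4,[0,0,-3],[0,0,0]],[4,[0,0,-4],[0,0,0]],[4,[0,0,-5],[0,0,0]],[0,[0,-4,-2],[0,0,0]]]'

```text
clock: 7.8
position: [0.4962, -0.3796, 0.1643]
ee_rot: [3.122, 0.278, 0.009]
force: [0.9, -0.3, 0.8]
width: 0.384
gripper_force: 0.0
```

send_rows --increments '[[0,[0,-4,0],[0,0,0]],[0,[0,-4,0],[0,0,0]],[0,[0,-4,0],[0,0,0]],[0,[0,0,0],[0,0,0]],[0,[0,0,0],[0,0,0]]]'

```text
clock: 8.3
position: [0.4732, -0.2549, 0.1598]
ee_rot: [3.128, 0.291, 0.002]
force: [0.2, -1.0, -0.1]
width: 0.009
gripper_force: 0.0
```

```bash
python3 -c "
from h import *
w=l2w([-.29,.047])
print(w,'lane dir',th)
go(w[0],w[1],.12,th-np.pi/2)
a=arm.get_image('top');
cv2.imwrite('pics/g3.png',cv2.resize(a[150:290,240:530],None,fx=2.6,fy=2.6)[:,:,::-1])"
```

```text
[ 0.54919686 -0.22567242] lane dir 1.7055575718957774
t 8.3 p [ 0.4732 -0.2549  0.1598] psi 0.186 zaxis [ 0.001 -0.    -1.   ] w 0.009 gf 0.0 F [ 0.2 -1.  -0.1] q [ 0.53  0.37 -0.17  1.86  0.08  0.91 -1.07]
d cm [ 8.   -1.48  3.98] turn [ 0.001 -0.001  0.051]
```

View pics/g3.png

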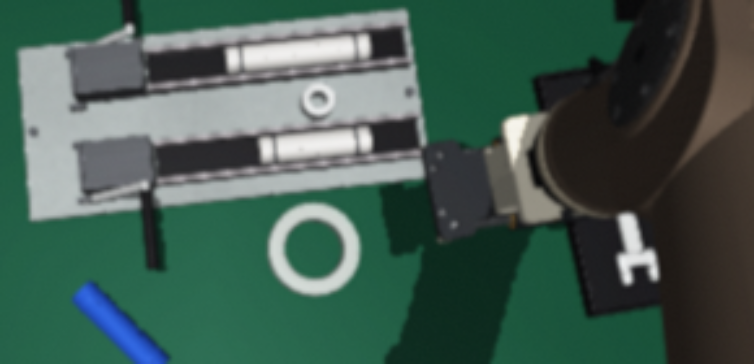

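The spanner lies in the tray with its jaw visible at (637,265) inside the rim, and the lanes are clear. Next: go behind the short post in the near lane with fingers shut.

send_rows --increments '[[0,[4,-0.8,0],[0,0,0]],[0,[4,-0.8,0],[0,0,0.05]],[0,[0,0,4],[0,0,0]],[0,[0,0,3],[0,0,0]],[0,[0,0,0],[0,0,0]]]'

```text
clock: 8.85
position: [0.546, -0.2258, 0.0848]
ee_rot: [-3.132, -0.207, 0.011]
force: [-0.7, 0.4, -0.1]
width: 0.007
gripper_force: 0.0
```

```bash
python3 -c "
from h import *
w=l2w([-.285,.048]);go(w[0],w[1],.028,th-np.pi/2)
w=l2w([-.063,.048]);go(w[0],w[1],.028,th-np.pi/2)"
```

```text
t 8.85 p [ 0.546  -0.2258  0.0848] psi 0.132 zaxis [-0.007  0.002 -1.   ] w 0.007 gf 0.0 F [-0.7  0.4 -0.1] q [ 0.41  0.54 -0.15  1.8   0.11  0.82 -1.23]
d cm [ 0.25 -0.46  5.68] turn [-0.003  0.007 -0.003]
t 8.85 p [ 0.546  -0.2258  0.0848] psi 0.132 zaxis [-0.007  0.002 -1.   ] w 0.007 gf 0.0 F [-0.7  0.4 -0.1] q [ 0.41  0.54 -0.15  1.8   0.11  0.82 -1.23]
d cm [  0.2  -22.66   5.74] turn [-0.003  0.007 -0.003]
```

send_rows --increments '[[0,[0.3,-0.3,2.5],[0,0.006,0]],[0,[0,0,2.2],[0,0,0]],[0,[0,0,1],[0,0,0]],[0,[0,0,0],[0,0,0]],[0,[0,0,0],[0,0,0]]]'

```text
clock: 9.35
position: [0.5521, -0.2225, 0.033]
ee_rot: [3.135, 0.209, 0.011]
force: [0.1, 0.1, 0.9]
width: 0.006
gripper_force: 0.0
```

send_rows --increments '[[0,[0,-1.5,0],[0,0,0]],[0,[0,-1.5,0],[0,0,0]],[0,[0,-1,0],[0,0,0]],[0,[0,-1,0],[0,0,0]],[0,[0,-1,0],[0,0,0]]]'

```text
clock: 9.85
position: [0.5434, -0.1612, 0.032]
ee_rot: [-3.134, -0.211, -0.01]
force: [-0.7, -1.2, 0.6]
width: 0.005
gripper_force: 0.6
```

send_rows --increments '[[0,[0,-1,0],[0,0,0]],[0,[0,-1,0],[0,0,0]],[0,[0,-1,0],[0,0,0]],[0,[0,-1,0],[0,0,0]],[0,[0,-1,0],[0,0,0]]]'

```text
clock: 10.35
position: [0.5367, -0.112, 0.0318]
ee_rot: [-3.134, -0.209, -0.01]
force: [0.8, -1.1, 1.5]
width: 0.003
gripper_force: 1.3
```

```bash
python3 -c "
from h import *
w=l2w([-.063,.048]);go(w[0],w[1],.028,th-np.pi/2)
print(w2l(arm.observe()['position']))"
```

```text
t 10.35 p [ 0.5367 -0.112   0.0318] psi 0.133 zaxis [ 0.006  0.001 -1.   ] w 0.003 gf 1.3 F [ 0.8 -1.1  1.5] q [ 0.21  0.56 -0.14  1.95  0.12  0.64 -1.44]
d cm [ -0.4  -11.27   0.38] turn [-0.    -0.006 -0.001]
[-0.17572261  0.04415176]
```

send_rows --increments '[[0,[-0.1,-1,0.1],[0,0,0]],[0,[-0.1,-1,0.1],[0,0,0]],[0,[-0.1,-1,0],[0,0,0]],[0,[0,-1,0],[0,0,0]],[0,[0,-1,0],[0,0,0]]]'

```text
clock: 10.85
position: [0.5286, -0.0651, 0.031]
ee_rot: [3.133, 0.207, 0.015]
force: [0.9, -9.5, 12.4]
width: 0.001
gripper_force: 7.3
```

send_rows --increments '[[0,[0,-1,0],[0,0,0]],[0,[0,-1,0],[0,0,0]],[0,[0,-1,0],[0,0,0]],[0,[0,-0.8,0],[0,0,0]],[0,[0,-0.6,0],[0,0,0]]]'

```text
clock: 11.35
position: [0.5226, -0.0211, 0.0309]
ee_rot: [3.133, 0.207, 0.014]
force: [0.9, -9.8, 11.9]
width: -0.0
gripper_force: 7.8
```

send_rows --increments '[[0,[0,-0.4,0],[0,0,0]],[0,[0,-0.3,0],[0,0,0]],[0,[0,-0.3,0],[0,0,0]],[0,[0,-0.3,0],[0,0,0]],[0,[0,0,0],[0,0,0]]]'

```text
clock: 11.85
position: [0.5208, -0.0083, 0.0309]
ee_rot: [3.133, 0.207, 0.014]
force: [1.9, -7.5, 12.0]
width: 0.004
gripper_force: 7.2
```

```bash
python3 -c "
from h import *
w=l2w([-.063,.048]);go(w[0],w[1],.028,th-np.pi/2)
print(w2l(arm.observe()['position']))"
```

```text
t 11.85 p [ 0.5208 -0.0083  0.0309] psi 0.132 zaxis [ 0.009 -0.001 -1.   ] w 0.004 gf 7.2 F [ 1.9 -7.5 12. ] q [ 0.01  0.52 -0.13  2.02  0.12  0.59 -1.64]
d cm [-0.21 -0.78  0.29] turn [ 0.002 -0.009 -0.003]
[-0.07080598  0.04592585]
```

```bash
python3 -c "
from h import *
b=arm.get_image('side')
cv2.imwrite('pics/g4.png',cv2.resize(b[140:280,240:420],None,fx=4,fy=4)[:,:,::-1])"
```

```text
(no output)
```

View pics/g4.png

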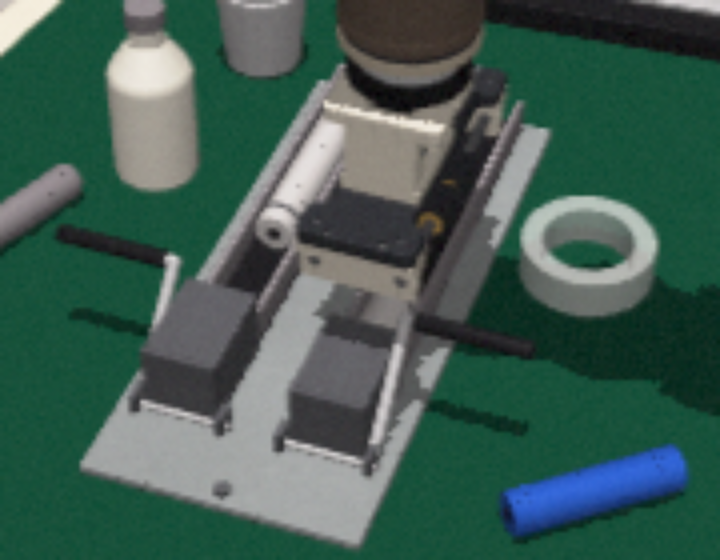

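The short post is out of sight inside cup_a, at about (345,370). I'll keep pushing gently until the force jumps.

send_rows --increments '[[0,[0,-0.3,-0.2],[0,0,0]],[0,[0,-0.3,0],[0,0,0]],[0,[0,0,0],[0,0,0]]]'

```text
clock: 12.2
position: [0.5184, -0.0002, 0.0317]
ee_rot: [-3.133, -0.211, -0.009]
force: [0.7, -1.6, 3.1]
width: 0.0
gripper_force: 1.7
```

send_rows --increments '[[0,[0,-0.3,0],[0,0,0]],[0,[0,0,0],[0,0,0]]]'

```text
clock: 12.4
position: [0.5182, 0.0023, 0.0317]
ee_rot: [-3.134, -0.211, -0.009]
force: [-0.1, -1.9, 4.2]
width: 0.004
gripper_force: 2.1
```

send_rows --increments '[[0,[0,-0.3,0],[0,0,0]],[0,[0,0,0],[0,0,0]]]'

```text
clock: 12.6
position: [0.5178, 0.0053, 0.0318]
ee_rot: [-3.134, -0.21, -0.009]
force: [0.4, -2.8, 3.5]
width: 0.003
gripper_force: 2.2
```

```bash
python3 -c "
from h import *
w=l2w([-.063,.048]);go(w[0],w[1],.028,th-np.pi/2)
print(w2l(arm.observe()['position']))"
```

```text
t 12.6 p [0.5178 0.0053 0.0318] psi 0.134 zaxis [ 0.006  0.001 -1.   ] w 0.003 gf 2.2 F [ 0.4 -2.8  3.5] q [-0.01  0.52 -0.14  2.03  0.12  0.6  -1.67]
d cm [-0.09  0.6   0.38] turn [-0.    -0.006 -0.001]
[-0.05695362  0.04707187]
```

send_rows --increments '[[0,[0,-0.2,0],[0,0,0]],[0,[0,0,0],[0,0,0]]]'

```text
clock: 12.8
position: [0.5177, 0.0064, 0.0318]
ee_rot: [-3.134, -0.209, -0.01]
force: [0.7, -4.8, 2.9]
width: 0.006
gripper_force: 3.0
```

send_rows --increments '[[0,[0,-0.2,0],[0,0,0]],[0,[0,0,0],[0,0,0]]]'

```text
clock: 13.0
position: [0.5177, 0.007, 0.0319]
ee_rot: [3.133, 0.207, 0.01]
force: [2.1, -9.4, 3.4]
width: 0.004
gripper_force: 4.6
```

send_rows --increments '[[0,[0,-0.2,0],[0,0,0]],[0,[0,0,0],[0,0,0]]]'

```text
clock: 13.2
position: [0.5176, 0.0074, 0.0319]
ee_rot: [3.132, 0.205, 0.01]
force: [2.8, -14.6, 4.9]
width: 0.009
gripper_force: 6.4
```

send_rows --increments '[[0,[0,-0.2,0],[0,0,0]],[0,[0,0,0],[0,0,0]]]'

```text
clock: 13.4
position: [0.5176, 0.0077, 0.032]
ee_rot: [3.131, 0.203, 0.01]
force: [4.0, -18.8, 4.9]
width: 0.006
gripper_force: 8.4
```

```bash
python3 -c "
from h import *
w=l2w([-.063,.048]);go(w[0],w[1],.028,th-np.pi/2)
print(w2l(arm.observe()['position']))"
```

```text
t 13.4 p [0.5176 0.0077 0.032 ] psi 0.129 zaxis [ 0.007 -0.004 -1.   ] w 0.006 gf 8.4 F [  4.  -18.8   4.9] q [-0.02  0.52 -0.13  2.03  0.12  0.59 -1.68]
d cm [-0.1   0.85  0.4 ] turn [ 0.005 -0.006 -0.005]
[-0.05450853  0.04697296]
```

Force climbed to 19 N at TCP x = -0.0545, so the short post is home and the finger's half-thickness is about 10 mm. Now the long post.

send_rows --increments '[[0,[0,2,0],[0,0,0]],[0,[0,1,-2.5],[0,0,0]],[0,[0,2,-4],[0,0,0]],[0,[1.5,4,-3],[0,0,0]],[0,[2,4,0],[0,0,0]]]'

```text
clock: 13.9
position: [0.5696, -0.1094, 0.1299]
ee_rot: [-3.133, -0.214, -0.019]
force: [1.8, 0.9, -0.7]
width: 0.002
gripper_force: 0.0
```

send_rows --increments '[[0,[2,4,0],[0,0,0]],[0,[2,3,0],[0,0,0]],[0,[2,2.8,0],[0,0,0]],[0,[0,0,0],[0,0,0]],[0,[0,0,0],[0,0,0]]]'

```text
clock: 14.4
position: [0.6396, -0.1983, 0.1249]
ee_rot: [-3.132, -0.209, -0.007]
force: [-0.4, 0.9, -0.1]
width: 0.006
gripper_force: 0.0
```

```bash
python3 -c "
from h import *
w=l2w([-.275,-.048]);go(w[0],w[1],.028,th-np.pi/2)
print(w2l(arm.observe()['position']))"
```

```text
t 14.4 p [ 0.6396 -0.1983  0.1249] psi 0.134 zaxis [ 0.004  0.003 -1.   ] w 0.006 gf 0.0 F [-0.4  0.9 -0.1] q [ 0.3   0.6  -0.12  1.56  0.07  0.98 -1.28]
d cm [0.12 0.02 9.69] turn [-0.002 -0.005 -0.001]
[-0.27499185 -0.04629545]
```

send_rows --increments '[[0,[0.2,0,4],[0,0,0]],[0,[0,0,3],[0,0,0]],[0,[0,0,2],[0,0,0]],[0,[0,0,0.7],[0,0,0]],[0,[0,0,0],[0,0,0]]]'

```text
clock: 14.9
position: [0.6415, -0.197, 0.0283]
ee_rot: [-3.132, -0.212, -0.006]
force: [-0.1, 0.3, -1.1]
width: 0.005
gripper_force: 0.0
```

send_rows --increments '[[0,[0,-1,0],[0,0,0]],[0,[0,-1,0],[0,0,0]],[0,[0,-1,0],[0,0,0]],[0,[0,-1,0],[0,0,0]],[0,[0,-1,0],[0,0,0]]]'

```text
clock: 15.4
position: [0.6363, -0.1488, 0.0299]
ee_rot: [3.134, 0.21, 0.012]
force: [0.8, -3.2, 3.2]
width: 0.007
gripper_force: 2.3
```

```bash
python3 -c "
from h import *
w=l2w([-.09,-.048]);go(w[0],w[1],.03,th-np.pi/2)
print(w2l(arm.observe()['position']))"
```

```text
t 15.4 p [ 0.6363 -0.1488  0.0299] psi 0.134 zaxis [ 0.007  0.    -1.   ] w 0.007 gf 2.3 F [ 0.8 -3.2  3.2] q [ 0.22  0.68 -0.11  1.68  0.09  0.77 -1.37]
d cm [ -0.18 -13.55  -0.02] turn [ 0.001 -0.007 -0.001]
[-0.22552936 -0.04965402]
```

send_rows --increments '[[0,[-0.1,-1,0],[0,0,0]],[0,[-0.1,-1,0],[0,0,0]],[0,[0,-1,0],[0,0,0]],[0,[0,-1,0],[0,0,0]],[0,[0,-1,0],[0,0,0]]]'

```text
clock: 15.9
position: [0.6274, -0.1, 0.0295]
ee_rot: [3.134, 0.209, 0.011]
force: [0.2, -5.0, 5.5]
width: 0.003
gripper_force: 4.0
```

send_rows --increments '[[0,[0,-1,0],[0,0,0]],[0,[0,-1,0],[0,0,0]],[0,[0,-1,0],[0,0,0]],[0,[0,-1,0],[0,0,0]],[0,[0,-1,0],[0,0,0]]]'

```text
clock: 16.4
position: [0.6207, -0.0505, 0.0295]
ee_rot: [3.134, 0.209, 0.011]
force: [0.4, -5.4, 5.2]
width: 0.002
gripper_force: 4.1
```

send_rows --increments '[[0,[0,-1,0],[0,0,0]],[0,[0,-0.8,0],[0,0,0]],[0,[0,-0.6,0],[0,0,0]],[0,[0,0,0],[0,0,0]]]'

```text
clock: 16.8
position: [0.6173, -0.0253, 0.0295]
ee_rot: [-3.134, -0.211, -0.01]
force: [-0.2, -2.9, 5.6]
width: 0.003
gripper_force: 2.8
```

```bash
python3 -c "
from h import *
w=l2w([-.09,-.048]);go(w[0],w[1],.03,th-np.pi/2)
print(w2l(arm.observe()['position']))"
```

```text
t 16.8 p [ 0.6173 -0.0253  0.0295] psi 0.135 zaxis [ 0.006  0.001 -1.   ] w 0.003 gf 2.8 F [-0.2 -2.9  5.6] q [ 0.02  0.64 -0.1   1.78  0.09  0.72 -1.56]
d cm [ 0.06 -1.06 -0.05] turn [-0.    -0.007 -0.   ]
[-0.10064432 -0.04742938]
```

send_rows --increments '[[0,[0,-0.5,0],[0,0,0]],[0,[0,-0.4,0],[0,0,0]],[0,[0,0,0],[0,0,0]]]'

```text
clock: 17.1
position: [0.6162, -0.0173, 0.0295]
ee_rot: [-3.134, -0.21, -0.01]
force: [1.1, -3.6, 5.6]
width: 0.003
gripper_force: 3.5
```

send_rows --increments '[[0,[0,-0.3,0],[0,0,0]],[0,[0,0,0],[0,0,0]]]'

```text
clock: 17.3
position: [0.616, -0.0165, 0.0296]
ee_rot: [3.133, 0.207, 0.011]
force: [1.1, -8.3, 7.0]
width: 0.007
gripper_force: 5.3
```

send_rows --increments '[[0,[0,-0.3,0],[0,0,0]],[0,[0,0,0],[0,0,0]]]'

```text
clock: 17.5
position: [0.6159, -0.016, 0.0296]
ee_rot: [3.131, 0.204, 0.011]
force: [2.7, -15.4, 6.6]
width: 0.006
gripper_force: 7.3
```

send_rows --increments '[[0,[0,-0.2,0],[0,0,0]],[0,[0,0,0],[0,0,0]]]'

```text
clock: 17.7
position: [0.6159, -0.0158, 0.0296]
ee_rot: [3.129, 0.202, 0.011]
force: [2.9, -19.0, 5.7]
width: 0.001
gripper_force: 8.7
```

```bash
python3 -c "
from h import *
w=l2w([-.09,-.048]);go(w[0],w[1],.03,th-np.pi/2)
print(w2l(arm.observe()['position']))"
```

```text
t 17.7 p [ 0.6159 -0.0158  0.0296] psi 0.129 zaxis [ 0.008 -0.005 -1.   ] w 0.001 gf 8.7 F [  2.9 -19.    5.7] q [ 0.    0.64 -0.09  1.79  0.09  0.72 -1.59]
d cm [ 0.07 -0.1  -0.04] turn [ 0.006 -0.007 -0.006]
[-0.09102431 -0.04727697]
```

The long post is home: 19 N, with the tool where the post length says it should be. Next is cup_b's crank, with fingers open 2.8 cm as a cage around the pin.

send_rows --increments '[[0,[0,1.5,0],[0.006,0,-0.006]],[0,[0,0.5,-3],[0,0,0]],[1,[0,0,-5],[0,0,0]],[2.8,[2,-2,-4],[0,0,0]],[2.8,[2,-3,0],[0,0,0]]]'

```text
clock: 18.2
position: [0.6529, 0.0243, 0.1557]
ee_rot: [-3.128, -0.213, -0.022]
force: [1.2, -0.6, -0.6]
width: 0.214
gripper_force: 0.0
```

send_rows --increments '[[2.8,[2,-3,0],[0,0,0]],[2.8,[1.5,-4,0],[0,0,0]],[2.8,[0,0,0],[0,0,0]],[2.8,[0,0,0],[0,0,0]],[2.8,[0,0,0],[0,0,0]]]'

```text
clock: 18.7
position: [0.6739, 0.0985, 0.1496]
ee_rot: [-3.128, -0.218, -0.006]
force: [0.5, -1.5, -0.4]
width: 0.307
gripper_force: 0.0
```

```bash
python3 -c "
from h import *
w=l2w([.009,-.125]);go(w[0],w[1],.064,th-np.pi/2)
print(w2l(arm.observe()['position']))"
```

```text
t 18.7 p [0.6739 0.0985 0.1496] psi 0.139 zaxis [ 0.004  0.006 -1.   ] w 0.307 gf 0.0 F [ 0.5 -1.5 -0.4] q [-0.15  0.59 -0.12  1.51  0.07  1.04 -1.71]
d cm [0.45 0.6  8.56] turn [-0.006 -0.004  0.005]
[ 0.01448473 -0.12012496]
```

send_rows --increments '[[2.8,[0.5,0.6,0],[-0.006,-0.004,0.005]],[2.8,[0,0,3],[0,0,0]],[2.8,[0,0,3],[0,0,0]],[2.8,[0,0,2.5],[0,0,0]],[2.8,[0,0,0],[0,0,0]]]'

```text
clock: 19.2
position: [0.6783, 0.0915, 0.0615]
ee_rot: [3.133, 0.208, -0.007]
force: [0.6, 0.3, 0.8]
width: 0.304
gripper_force: 0.0
```

```bash
python3 -c "
from h import *
w=l2w([.009,-.125]);go(w[0],w[1],.064,th-np.pi/2)
print(w2l(arm.observe()['position']))
b=arm.get_image('side')
cv2.imwrite('pics/g5.png',cv2.resize(b[120:280,230:430],None,fx=3,fy=3)[:,:,::-1])"
```

```text
t 19.2 p [0.6783 0.0915 0.0615] psi 0.133 zaxis [-0.005 -0.002 -1.   ] w 0.304 gf 0.0 F [0.6 0.3 0.8] q [-0.14  0.69 -0.11  1.56  0.09  0.9  -1.72]
d cm [ 0.15 -0.21 -0.25] turn [ 0.001  0.005 -0.002]
[ 0.00693476 -0.12352127]
```

View pics/g5.png

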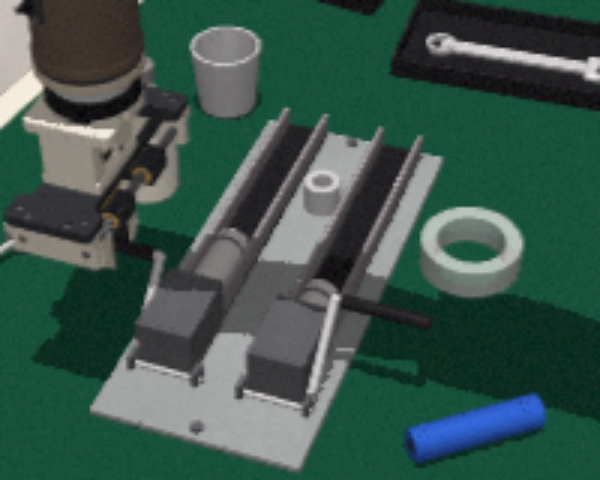

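Both posts sit deep in their cups, at (225,250) and (318,290), and the spanner lies in the tray. Now I swing cup_b along the arc.

send_rows --increments '[[2.8,[0,-0.5,0],[0,0,0]],[2.8,[0,-0.4,0],[0,0,0]],[2.8,[0,-0.45,-0.4],[0,0,0]],[2.8,[0,-0.46,-0.36],[0,0,0]],[2.8,[0,-0.47,-0.34],[0,0,0]]]'

```text
clock: 19.75
position: [0.6791, 0.1148, 0.0783]
ee_rot: [3.133, 0.209, 0.008]
force: [1.8, -6.1, 4.0]
width: 0.306
gripper_force: 3.3
```

send_rows --increments '[[2.8,[0,-0.48,-0.33],[0,0,0]],[2.8,[0,-0.52,-0.27],[0,0,0]],[2.8,[0,-0.54,-0.24],[0,0,0]],[2.8,[0,-0.55,-0.21],[0,0,0]],[2.8,[0,-0.56,-0.18],[0,0,0]]]'

```text
clock: 20.25
position: [0.6748, 0.1428, 0.09]
ee_rot: [-3.134, -0.211, -0.007]
force: [0.7, -3.1, 1.8]
width: 0.307
gripper_force: 1.6
```

```bash
python3 -c "
from h import *
s=arm.observe();print(s['clock'],w2l(s['position']),s['position'][2],s['force'])"
```

```text
20.25 [ 0.05826922 -0.12697058] 0.09001582710512851 [ 0.65996364 -3.12191502  1.80133647]
```

send_rows --increments '[[2.8,[0,-0.57,-0.13],[0,0,0]],[2.8,[0,-0.58,-0.06],[0,0,0]],[2.8,[0,-0.59,-0.03],[0,0,0]],[2.8,[0,-0.59,0.0],[0,0,0]],[2.8,[0,-0.59,0.06],[0,0,0]]]'

```text
clock: 20.75
position: [0.6696, 0.1724, 0.0899]
ee_rot: [-3.134, -0.212, -0.002]
force: [0.6, -1.2, 0.8]
width: 0.304
gripper_force: 0.8
```

send_rows --increments '[[2.8,[0,-0.58,0.1],[0,0,0]],[2.8,[0,-0.58,0.12],[0,0,0]],[2.8,[0,-0.57,0.15],[0,0,0]],[2.8,[0,-0.56,0.2],[0,0,0]],[2.8,[0,-0.55,0.22],[0,0,0]]]'

```text
clock: 21.25
position: [0.6661, 0.2004, 0.082]
ee_rot: [-3.134, -0.212, -0.003]
force: [-0.5, -0.5, 1.0]
width: 0.306
gripper_force: 0.3
```

send_rows --increments '[[2.8,[0,-0.54,0.25],[0,0,0]],[2.8,[0,-0.52,0.28],[0,0,0]],[2.8,[0,-0.48,0.33],[0,0,0]],[2.8,[0,-0.47,0.35],[0,0,0]]]'

```text
clock: 21.65
position: [0.6635, 0.2202, 0.0699]
ee_rot: [-3.134, -0.212, -0.003]
force: [-0.4, 0.6, -0.4]
width: 0.304
gripper_force: 0.1
```

```bash
python3 -c "
from h import *
s=arm.observe();print(s['clock'],w2l(s['position']),s['position'][2],s['force'],s['gripper_force'])"
```

```text
21.65 [ 0.13645997 -0.12617031] 0.06985788436776966 [-0.3660543   0.55385263 -0.40711122] 0.05217418656684458
```

send_rows --increments '[[2.8,[0,-0.4,0.3],[0,0,0]],[2.8,[0,-0.3,0.2],[0,0,0]],[2.8,[0,-0.3,0],[0,0,0]],[2.8,[0,0,0],[0,0,0]]]'

```text
clock: 22.05
position: [0.6622, 0.2279, 0.0646]
ee_rot: [3.133, 0.21, 0.002]
force: [-1.0, -3.9, -2.4]
width: 0.299
gripper_force: 1.9
```

```bash
python3 -c "
from h import *
s=arm.observe();print(s['clock'],w2l(s['position']),s['position'][2],s['force'],s['gripper_force'])
b=arm.get_image('side')
cv2.imwrite('pics/g6.png',cv2.resize(b[120:280,230:430],None,fx=3,fy=3)[:,:,::-1])"
```

```text
22.05 [ 0.14426617 -0.12592062] 0.06460089901154428 [-1.04482724 -3.8540821  -2.41737641] 1.9489431381225586
```

View pics/g6.png

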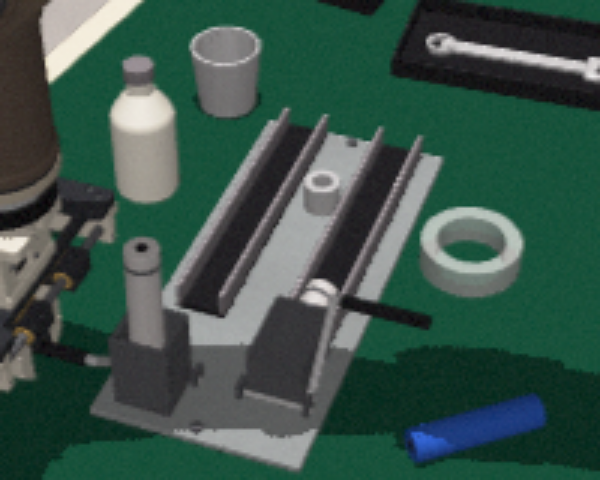

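Cup_b stands upright with the long post in it, post top at (142,250), and the stop is reached (3.9 N reaction). Moving over to cup_a's crank.

send_rows --increments '[[2.8,[0,0.6,0],[0,0,0]],[2.8,[0,0,-2],[0,0,0]],[2.8,[0,0,-4.5],[0,0,0]],[2.8,[0,0,-4.5],[0,0,0]],[2.8,[0,0,-4.5],[0,0,0]]]'

```text
clock: 22.6
position: [0.6627, 0.2238, 0.2224]
ee_rot: [-3.133, -0.212, -0.004]
force: [0.8, 0.6, -0.3]
width: 0.303
gripper_force: 0.0
```

send_rows --increments '[[2.8,[0,4,0],[0,0,0]],[2.8,[0,4,0],[0,0,0]],[2.8,[-3,3,0],[0,0,0]],[2.8,[-4,2,0],[0,0,0]],[2.8,[-4,0,0],[0,0,0]]]'

```text
clock: 23.1
position: [0.5708, 0.0757, 0.2201]
ee_rot: [3.134, 0.203, 0.005]
force: [-1.4, -0.2, 0.4]
width: 0.303
gripper_force: 0.0
```

send_rows --increments '[[2.8,[-4,0,0],[0,0,0]],[2.8,[-4,0,0],[0,0,0]],[2.8,[-4,0,0],[0,0,0]],[2.8,[-2,0,0],[0,0,0]],[2.8,[0,0,0],[0,0,0]]]'

```text
clock: 23.6
position: [0.4301, 0.061, 0.2203]
ee_rot: [-3.134, -0.212, -0.004]
force: [0.6, -0.0, 0.2]
width: 0.303
gripper_force: 0.0
```

```bash
python3 -c "
from h import *
w=l2w([.009,.125]);go(w[0],w[1],.062,th-np.pi/2)
print(w2l(arm.observe()['position']))"
```

```text
t 23.6 p [0.4301 0.061  0.2203] psi 0.135 zaxis [ 0.003  0.001 -1.   ] w 0.303 gf 0.0 F [ 0.6 -0.   0.2] q [-0.13  0.14 -0.15  2.01  0.02  0.99 -1.73]
d cm [ 0.11  0.11 15.83] turn [-0.    -0.003  0.001]
[0.01002402 0.12649617]
```

send_rows --increments '[[2.8,[0.1,0.2,4],[0,0,0]],[2.8,[0,0,4],[0,0,0]],[2.8,[0,0,3.5],[0,0,0]],[2.8,[0,0,2.5],[0,0,0]],[2.8,[0,0,1.8],[0,0,0]]]'

```text
clock: 24.1
position: [0.4346, 0.0597, 0.0602]
ee_rot: [-3.134, -0.212, -0.003]
force: [0.4, -0.1, 0.0]
width: 0.302
gripper_force: 0.0
```

send_rows --increments '[[2.8,[0,0,0],[0,0,0]],[2.8,[0,0,0],[0,0,0]]]'

```text
clock: 24.3
position: [0.4348, 0.0597, 0.062]
ee_rot: [-3.134, -0.212, -0.004]
force: [0.3, 0.2, 0.6]
width: 0.305
gripper_force: 0.0
```

```bash
python3 -c "
from h import *
w=l2w([.009,.125]);go(w[0],w[1],.062,th-np.pi/2)
print(w2l(arm.observe()['position']))"
```

```text
t 24.3 p [0.4348 0.0597 0.062 ] psi 0.135 zaxis [ 0.002  0.001 -1.   ] w 0.305 gf 0.0 F [0.3 0.2 0.6] q [-0.15  0.38 -0.13  2.19  0.09  0.58 -1.79]
d cm [-0.3  -0.09  0.  ] turn [-0.001 -0.002  0.   ]
[0.00812227 0.12197585]
```

Same arc as before.

send_rows --increments '[[2.8,[0,-0.5,0],[0,0,0]],[2.8,[0,-0.4,0],[0,0,0]],[2.8,[0,-0.45,-0.4],[0,0,0]],[2.8,[0,-0.46,-0.36],[0,0,0]],[2.8,[0,-0.47,-0.34],[0,0,0]]]'

```text
clock: 24.8
position: [0.4322, 0.0809, 0.0741]
ee_rot: [3.134, 0.209, 0.007]
force: [0.6, -5.3, 4.1]
width: 0.305
gripper_force: 2.9
```

send_rows --increments '[[2.8,[0,-0.48,-0.33],[0,0,0]],[2.8,[0,-0.52,-0.27],[0,0,0]],[2.8,[0,-0.54,-0.24],[0,0,0]],[2.8,[0,-0.55,-0.21],[0,0,0]],[2.8,[0,-0.56,-0.18],[0,0,0]]]'

```text
clock: 25.3
position: [0.4274, 0.1089, 0.0852]
ee_rot: [-3.134, -0.212, -0.003]
force: [1.0, -1.9, 0.6]
width: 0.303
gripper_force: 1.0
```

```bash
python3 -c "
from h import *
s=arm.observe();print(s['clock'],w2l(s['position']),s['position'][2],s['force'])"
```

```text
25.3 [0.05793491 0.12278752] 0.08520815242670214 [ 0.99515074 -1.8722676   0.62982858]
```

send_rows --increments '[[2.8,[0,-0.57,-0.13],[0,0,0]],[2.8,[0,-0.58,-0.06],[0,0,0]],[2.8,[0,-0.59,-0.03],[0,0,0]],[2.8,[0,-0.59,0.0],[0,0,0]],[2.8,[0,-0.59,0.06],[0,0,0]]]'

```text
clock: 25.8
position: [0.4232, 0.1377, 0.0865]
ee_rot: [-3.134, -0.212, -0.003]
force: [0.4, -1.1, 0.7]
width: 0.304
gripper_force: 0.5
```

send_rows --increments '[[2.8,[0,-0.58,0.08],[0,0,0]],[2.8,[0,-0.58,0.12],[0,0,0]],[2.8,[0,-0.57,0.15],[0,0,0]],[2.8,[0,-0.56,0.18],[0,0,0]],[2.8,[0,-0.55,0.21],[0,0,0]]]'

```text
clock: 26.3
position: [0.4196, 0.1658, 0.079]
ee_rot: [-3.134, -0.211, -0.003]
force: [0.6, -1.0, 0.2]
width: 0.307
gripper_force: 0.2
```

send_rows --increments '[[2.8,[0,-0.54,0.25],[0,0,0]],[2.8,[0,-0.52,0.27],[0,0,0]],[2.8,[0,-0.48,0.3],[0,0,0]],[2.8,[0,-0.47,0.3],[0,0,0]],[2.8,[0,-0.4,0.3],[0,0,0]]]'

```text
clock: 26.8
position: [0.4164, 0.1896, 0.0647]
ee_rot: [-3.134, -0.212, -0.003]
force: [0.3, -0.2, -0.9]
width: 0.303
gripper_force: 0.0
```

send_rows --increments '[[2.8,[0,-0.3,0.1],[0,0,0]],[2.8,[0,-0.3,0],[0,0,0]],[2.8,[0,0,0],[0,0,0]]]'

```text
clock: 27.1
position: [0.4156, 0.1938, 0.0636]
ee_rot: [3.133, 0.21, 0.002]
force: [2.1, -4.7, -3.8]
width: 0.307
gripper_force: 2.3
```

```bash
python3 -c "
from h import *
s=arm.observe();print(s['clock'],w2l(s['position']),s['position'][2],s['force'],s['gripper_force'])"
```

```text
27.1 [0.14358785 0.12301223] 0.06364442963388783 [ 2.11521545 -4.70801363 -3.77500146] 2.3336823284626007
```

The stop is reached. I'll release, back off upward, and check.

send_rows --increments '[[2.8,[0,0.6,0],[0,0,0]],[2.8,[0,0,-2],[0,0,0]],[2.8,[0,0,-4.5],[0,0,0]],[2.8,[0,0,-4.5],[0,0,0]],[2.8,[0,0,-4.5],[0,0,0]]]'

```text
clock: 27.6
position: [0.4158, 0.1888, 0.2209]
ee_rot: [-3.134, -0.211, -0.003]
force: [0.2, 0.1, 0.1]
width: 0.305
gripper_force: 0.0
```

send_rows --increments '[[2.8,[-2,0,-2],[0,0,0]],[2.8,[0,0,-2],[0,0,0]],[2.8,[0,0,0],[0,0,0]],[2.8,[0,0,0],[0,0,0]],[2.8,[0,0,0],[0,0,0]]]'

```text
clock: 28.1
position: [0.3959, 0.186, 0.258]
ee_rot: [3.134, 0.211, 0.001]
force: [-0.0, 0.2, -0.4]
width: 0.306
gripper_force: 0.0
```

```bash
python3 -c "
from h import *
b=arm.get_image('side');print(arm.observe()['clock'])
cv2.imwrite('pics/g7.png',cv2.resize(b[100:300,220:470],None,fx=3,fy=3)[:,:,::-1])
for y,h in((-.048,.145),(.048,.110)): print([ (proj('side',[*l2w([.090,y]),z])-[220,100]).dot(np.eye(2)*3).round(0) for z in(.016+h,)])"
```

```text
28.15
[array([175., 307.])]
[array([295., 371.])]
```

View pics/g7.png

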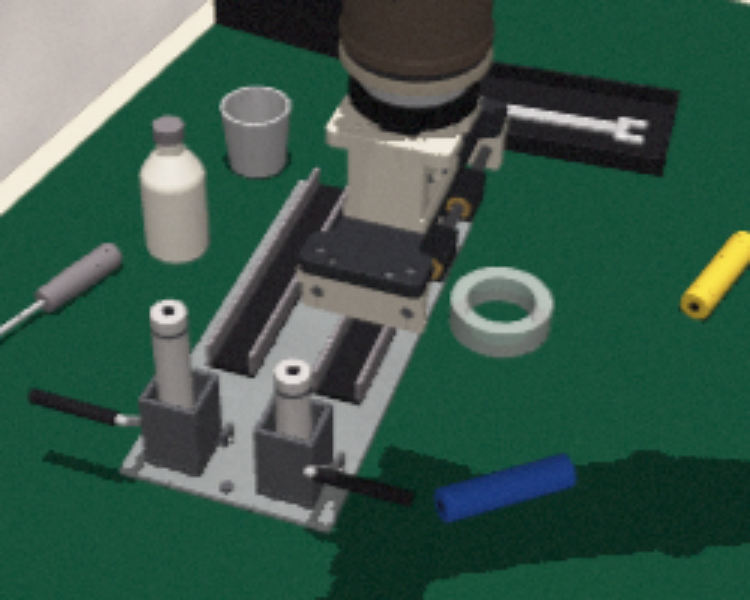

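Both cups stand upright. The post tops are at (169,311) and (292,371), against (175,307) and (295,371) predicted for fully seated posts. The spanner is flat in the tray and the tool is clear of everything, so I'm handing in.

```bash
python3 -c "
from cell import arm
print(arm.sign_off())"
```

```text
the job is handed in; nothing more can be done
None
```

I handed the job in at about 28 s: the spanner lies flat in the tray and both posts stand upright in their raised cups, with no bystander seen to have moved; the sign-off gave no verdict.

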